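# Guarded restart keys of the microscope lamp console

### The job

Restart the microscope lamp console: with the steel foot of the pusher, not with the fingers, press its keys one at a time, each fully down until you feel it stop and then let up again, first the bar-shaped key, then the round one, then the cross-shaped one, without leaning hard on them. The pusher's stand lets you take its head only across one pair of faces and the guard bars over the keys leave room only for the other, so first stand the pusher upright on the rubber mat, let go and take it again the other way. When done, leave the pusher standing free and upright on the mat, and do not disturb the other things on the bench.

Things in the scene. Friction and masses are not known exactly. Their poses are not given: they have to be found in the camera images.
- pusher: Hand pusher, 60 mm tall, 150 g give or take a third: below a steel foot 14 mm (its x) by 26 mm (its y) and 24 mm tall, above it a grey plastic head 24 mm (x) by 30 mm (y) and 36 mm tall. Origin at the centre of the foot's underside, z up. It stands by itself on its foot; a half turn makes no difference. It starts upright in the stand, its x along the stand's x.
- stand: Fixed aluminium stand for the pusher: base plate 90 (x) by 70 (y) by 6 mm, with two upright cheeks, each 40 mm long (x) and 6 mm thick, 40 mm apart inside (in y), their top 66 mm above the table, level with the pusher's top. They cover the pusher's y faces, so fingers get only at its x faces (24 mm apart). Origin at the centre of the base's underside.
- mat: Black rubber mat, 130 x 130 x 3 mm, fixed on the table; origin at the centre of its underside, z up. Mat and stand are on either side of the console, which on which varies.
- console: White lamp console, fixed. Origin on the table right under the middle of its key slot; x away from the robot across the slot, y along the slot. Extents: x -55 to 105 mm, y -95 to 95 mm; deck 38 mm above the table, behind x = 55 mm a housing 63 mm high. Three keys stand in the slot at y = -42, 0 and 42 mm, in an order that varies.
- slot (a point): Middle of the key slot at rim (deck) height, 38 mm above the table. The slot is 20 mm wide (console x) and 132 mm long (y), its floor 20 mm above the table. The pusher's foot fits it with its 26 mm side along the slot.
- guard (a point): Midway between the two steel guard bars, at their centre height 78 mm. The bars are 8 mm thick and run along the slot over the deck at console x = -24 and 24 mm (40 mm free between), their top 82 mm above the table, on posts at y = -80 and 80 mm. A gripper fits between them only with its fingers closing along the slot, on the pusher's y faces.
- key_bar (a joint): How far the bar-shaped key is pushed down (m): 0 up, growing as it goes down. The spring gives 3 N at first, 6 N at the end of the travel, then comes a hard stop. The travel is 5 to 9 mm, differs from key to key and cannot be seen: feel for the stop (10 N means fully down; 60 N harms it). It springs back up when let go.
- key_bar_top (a point): Centre of the top face of the bar-shaped key: a white bar 7 mm (x) by 24 mm (y, along the slot). It stands 12 mm above the slot's floor when up, its top 6 mm below the rim of the slot and 32 mm above the table.
- bay_bar: The black 20 x 40 x 4 mm floor plate that carries the bar-shaped key; origin at the centre of its underside, 16 mm above the table, right under the key; z up, same yaw as the console.
- key_round (a joint): How far the round key is pushed down (m): 0 up, growing as it goes down. The spring gives 3 N at first, 6 N at the end of the travel, then comes a hard stop. The travel is 5 to 9 mm, differs from key to key and cannot be seen: feel for the stop (10 N means fully down; 60 N harms it). It springs back up when let go.
- key_round_top (a point): Centre of the top face of the round key: a white disc of 18 mm diameter. It stands 12 mm above the slot's floor when up, its top 6 mm below the rim of the slot and 32 mm above the table.
- bay_round: The black 20 x 40 x 4 mm floor plate that carries the round key; origin at the centre of its underside, 16 mm above the table, right under the key; z up, same yaw as the console.
- key_cross (a joint): How far the cross-shaped key is pushed down (m): 0 up, growing as it goes down. The spring gives 3 N at first, 6 N at the end of the travel, then comes a hard stop. The travel is 5 to 9 mm, differs from key to key and cannot be seen: feel for the stop (10 N means fully down; 60 N harms it). It springs back up when let go.
- key_cross_top (a point): Centre of the top face of the cross-shaped key: a white plus sign, 18 mm across, arms 6 mm wide. It stands 12 mm above the slot's floor when up, its top 6 mm below the rim of the slot and 32 mm above the table.
- bay_cross: The black 20 x 40 x 4 mm floor plate that carries the cross-shaped key; origin at the centre of its underside, 16 mm above the table, right under the key; z up, same yaw as the console.
- oil_bottle: Bystander: amber bottle, 34 mm diameter, 75 mm tall; origin at its underside's centre.
- objective_can: Bystander: black cylinder, 40 mm diameter, 55 mm tall; origin at its underside's centre.
- slide_box: Bystander: grey box 85 x 110 x 35 mm; origin at its underside's centre.
- petri_dish: Bystander: clear dish, 60 mm diameter, 14 mm tall; origin at its underside's centre.
- slide_mailer: Bystander: flat white box 30 x 80 x 12 mm; origin at its underside's centre.
- eyepiece_jar: Bystander: grey jar, 48 mm diameter, 60 mm tall; origin at its underside's centre.
- filter_box: Bystander: black box 50 x 50 x 30 mm; origin at its underside's centre.
Mind the look-alikes: they are no part of the job. What is shaped like the pusher but blue is not meant.

How it is judged:
By the outcome, as a careful person would: the job done as asked, in the order asked, and still so for the second after the job is handed in, with the robot touching nothing.
It also fails if it takes over 72 s, if anything falls off the work surface, if the arm or the gripper's body presses on something with over 40 N, if the wrist force passes 120 N, or if a joint passes its speed limit or range.

### The arm

A 7-joint arm with a two-finger parallel gripper is mounted at the origin on the work surface. World frame = base frame: x ahead of the robot, y to its left, z up, the work surface at z = 0. Lengths are in m, angles in rad, forces in N, time in s.
With the tool pointing down it reaches from about 0.425 to 0.875 m from the base axis. Payload 4.7 kg.
Tool frame: the origin (TCP) lies on the centre line of the jaws, within the pads' length; the fingertips stand 14 mm ahead of it and the grasp point (between the pads) lies 5 mm behind it; z points along the fingers, y is the line along which they close (so a half turn about z gives the same grasp; the last joint's range is limited). The gripper opens to 87 mm and grips with 3 to 60 N. Pads are 19 mm wide; open, the fingers measure 117 mm over their backs; the gripper's body (75 mm by 190 mm) begins 51 mm behind the grasp point.
Start: joints at [-1.249, 0.321, -0.07, 1.45, 0.023, 1.371, -0.057], TCP at [0.197, 0.619, 0.237] pointing down, gripper open.
Joint ranges: [-2.86, 2.86], [-0.3, 2.09], [-1.38, 1.24], [0.06, 2.45], [-1.56, 4.7], [0.09, 2.05], [-2.69, 2.69]. Speed limits (rad/s): [2.57, 2.57, 3.14, 3.14, 3.14, 3.14, 3.14].

### API

Orientations are given as a rotation vector (axis times angle).
In Python, from bench import ctrl gives the robot as it stands.
- The arm moves only by the tool send_rows, never from a script. Its argument "steps" is a list of rows, each an object of numbers: "tx", "ty", "tz": the shift along the tool's x, y, z in units of 60 mm (1.0 is 60 mm); "turn": the turn about the tool's z in units of 8 degrees (1.0 is 8 degrees); "grip": the opening, from 0 (shut) to 1 (fully open). A call has 1 to 12 rows; each row shifts and turns the commanded pose from where the row before left it, along the tool's axes as they then stand; what a row does not reach is not made up. A row lasts 1/8 s, in which the tool goes at most 62.5 mm and 10.7 degrees, less where a joint would pass 70% of its speed; a pose out of reach is approached as far as the arm can. A call is refused whole if a number of a shift passes 1 or a number of a turn 1, either way. A call with a gripper value outside its range is refused whole. The fingers move at their own pace and stop on an object; "newtons" is the grip in N (left out, the last holds). Time passes only in rows, so rows that do not move let the fingers close. It gives the time, the measured TCP pose, the force, the opening and the grip force at its end, in the units of the state.
- ctrl.get_state(): the state, without advancing time (a new reading comes with each control period).
- ctrl.get_image(name): name is "scene" or "top" or "wrist"; returns a dict with "pixels" (384x512x3 uint8, red, green, blue), "K" (3x3 intrinsics, pixels), "dist" ([k1, k2, p1, p2, k3] as OpenCV has them; the pictures are not rectified), "cam_to_world" (4x4, takes a point from camera to world coordinates); the wrist camera has in their place "T_tool_cam" (4x4, takes a point from camera to tool coordinates, whose origin is the TCP and whose axes are the flange's). Camera axes: x right, y down, z forward; pixel columns grow to the right and rows downward; lengths in m; the calibration is good to about 2 mm. A picture is of the moment at which its call begins: read the wrist's pose just before it. There is no depth.
- ctrl.close_job(): hands the job in; it is judged then, once.
The state is a dict: "time": time; "joint_positions": joint angles; "qd": joint speeds; "joint_torque": joint torques, N m; "position": TCP position; "tool_rot": TCP orientation; "ft_force": force on the tool from outside, world axes, zero at the start; "torque": the same for the moment, N m; "grip_width": opening from 0.0 (shut) to 1.0 (fully open); "grip_force": force on a finger pad.
Only numpy, scipy, OpenCV 4.12 (cv2) and the standard library are available. Lean on these libraries where they do the work, as an engineer would, in place of code of your own. Each camera call takes 0.05 s, during which the arm holds its last target. There are 200 camera calls.

## Working session

There is one attempt and no reset: what is moved stays moved. The work goes in short steps, Python scripts to look and compute and a tool call to move; the robot and the scene stay as the last step left them, time stands still between calls to the robot, and variables do not carry over. Pictures are saved under pics/ and viewed, at most 10 in all, crops included, and the job is handed in when it is done.

Besides the shell and the picture viewer there is one more tool, called after "Emit:" by a JSON object that holds its "api" and its "payload", one argument or row to a line. send_rows: Moves the arm, as the interface text tells. Its arguments: {"type":"object","properties":{"steps":{"type":"array"},"newtons":{"type":"number"}},"required":["steps"]}

```bash
mkdir -p pics; python3 - <<'E'
from bench import ctrl
import cv2,pickle
s=ctrl.get_state();print({k:s[k] for k in('time','position','tool_rot','ft_force','grip_width')})
d={}
for n in('scene','top','wrist'):
    i=ctrl.get_image(n);d[n]=i;cv2.imwrite(f'pics/{n}0.png',i['pixels'][:,:,::-1])
    print(n,i['K'],i['dist'],i.get('cam_to_world',i.get('T_tool_cam')))
pickle.dump((s,d),open('d0.pkl','wb'))
a=cv2.resize(d['top']['pixels'][:,:,::-1],(800,600),interpolation=cv2.INTER_CUBIC);cv2.imwrite('pics/top0b.png',a)
a=cv2.resize(d['scene']['pixels'][:,:,::-1],(800,600),interpolation=cv2.INTER_CUBIC);cv2.imwrite('pics/scene0b.png',a)
E
```

```text
{'time': 0.0, 'position': array([0.19684521, 0.61891804, 0.23546977]), 'tool_rot': array([-4.81555706e-01, -3.10432109e+00,  2.98529689e-03]), 'ft_force': array([-0.38225565,  0.34281113,  0.37052418]), 'grip_width': 1.002396632573639}
scene [[493.65221856   0.         259.33271039]
 [  0.         493.65221856 196.93727483]
 [  0.           0.           1.        ]] [-0.11394607  0.          0.          0.          0.        ] [[-2.57312870e-01  7.77959403e-01 -5.73209608e-01  1.15812018e+00]
 [ 9.66327776e-01  2.06634798e-01 -1.53338479e-01  1.50201312e-01]
 [-8.46060290e-04 -5.93364330e-01 -8.04933573e-01  9.05538810e-01]
 [ 0.00000000e+00  0.00000000e+00  0.00000000e+00  1.00000000e+00]]
top [[353.37030531   0.         256.53361786]
 [  0.         353.37030531 187.73336263]
 [  0.           0.           1.        ]] [0.00036651 0.         0.         0.         0.        ] [[ 0.01578515 -0.99096125  0.13321651  0.47732557]
 [-0.99984642 -0.01462951  0.00964938  0.0116341 ]
 [-0.00761327 -0.13334837 -0.99103998  0.93896777]
 [ 0.          0.          0.          1.        ]]
wrist [[344.20153803   0.         254.58121099]
 [  0.         344.20153803 191.90387773]
 [  0.           0.           1.        ]] [-0.04362856  0.          0.          0.          0.        ] [[-1.44112453e-04 -9.52706905e-01 -3.03890658e-01  8.30476964e-02]
 [ 9.99999988e-01 -1.20965371e-04 -9.49943887e-05 -9.06044173e-04]
 [ 5.37415639e-05 -3.03890668e-01  9.52706911e-01 -1.48257881e-01]
 [ 0.00000000e+00  0.00000000e+00  0.00000000e+00  1.00000000e+00]]
```

View pics/top0b.png

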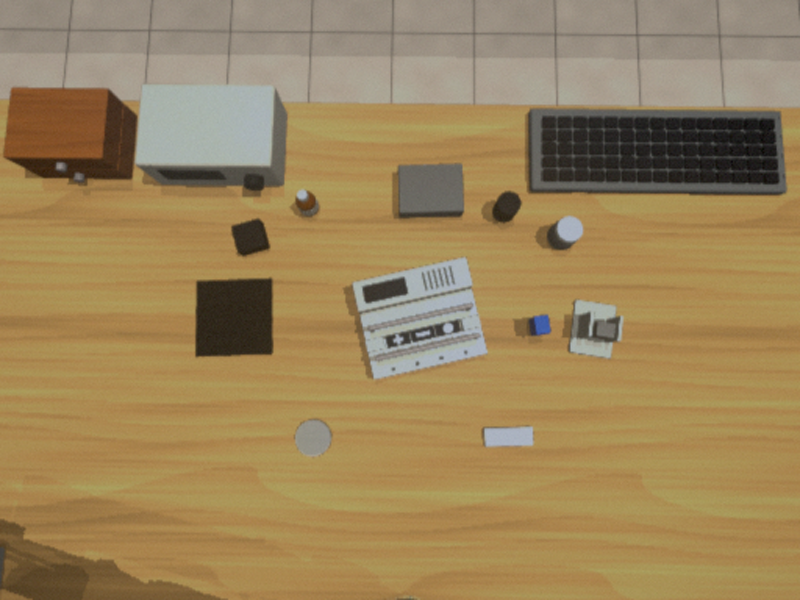

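View pics/scene0b.png

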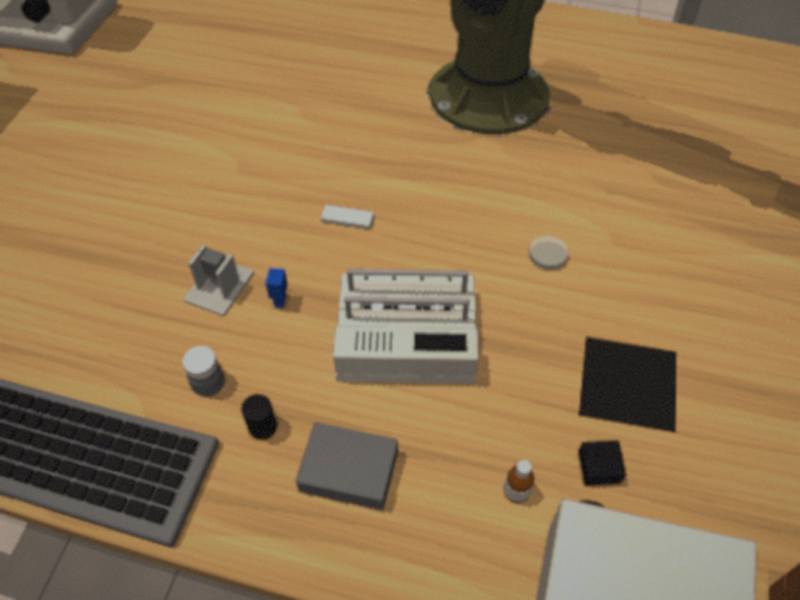

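The pictures show these things (800x600 top-view pixels):
- Pusher: the grey head at (607,328) in the stand; the same thing is at (213,262) in the scene view.
- Look-alikes: the blue block at (541,325), the grey/white jar at (566,231) and the black can at (507,207).
- Mat: (234,317). The black filter box at (250,237) could be mistaken for it.
- Keys: cross at (397,339), bar at (422,333), round at (448,328).

I choose the grey block in the stand. Next come a close crop and a measurement.

```bash
cat > h.py <<'E'
import numpy as np,cv2,pickle
from scipy.spatial.transform import Rotation as R
def camT(i,s=None):
    if 'cam_to_world' in i: return np.array(i['cam_to_world'])
    T=np.eye(4);T[:3,:3]=R.from_rotvec(s['tool_rot']).as_matrix();T[:3,3]=s['position']
    return T@np.array(i['T_tool_cam'])
def ray(i,uv,s=None):
    T=camT(i,s);n=cv2.undistortPoints(np.array(uv,float).reshape(1,1,2),np.array(i['K']),np.array(i['dist'])).ravel()
    d=T[:3,:3]@np.r_[n,1];return T[:3,3],d/np.linalg.norm(d)
def at(i,uv,z,s=None):
    o,d=ray(i,uv,s);return o+d*(z-o[2])/d[2]
def tri(rays):
    A=sum(np.eye(3)-np.outer(d,d) for o,d in rays);b=sum((np.eye(3)-np.outer(d,d))@o for o,d in rays)
    return np.linalg.solve(A,b)
def proj(i,P,s=None):
    T=np.linalg.inv(camT(i,s));r=cv2.Rodrigues(T[:3,:3])[0]
    return cv2.projectPoints(np.array(P,float).reshape(-1,1,3),r,T[:3,3],np.array(i['K']),np.array(i['dist']))[0].reshape(-1,2)
E
python3 - <<'E'
from h import *
s,d=pickle.load(open('d0.pkl','rb'));t=d['top'];c=d['scene']
f=.64
for n,u,v,z in[('pusher',607,328,.066),('blue',541,325,.06),('mat',234,317,.003),('bar',422,333,.032),('cross',397,339,.032),('round',448,328,.032),
 ('matTL',197,281,.003),('matTR',271,279,.003),('matBL',196,356,.003),('matBR',273,354,.003)]:
    print(n,at(t,(u*f,v*f),z).round(4))
print('tri pusher',tri([ray(t,(607*f,327*f)),ray(c,(213*f,257*f))]))
def crop(i,u,v,w,h,k): 
    return cv2.resize(i['pixels'][v:v+h,u:u+w,::-1],(w*k,h*k),interpolation=cv2.INTER_CUBIC)
a=crop(t,222,160,95,85,4);b=crop(t,330,180,75,60,5);e=crop(c,110,145,90,60,4);g=crop(c,205,165,105,80,4)
H=np.zeros((600,800,3),np.uint8)
a=a[:300];b=b[:300,:375];e=e[:240];H[:300,:380]=a[:300];H[:300,400:775]=b;H[300:540,:360]=e;H[300:600,370:790]=g[:300]
cv2.imwrite('pics/crops.png',H)
E
```

```text
pusher [ 0.5443 -0.3059  0.066 ]
blue [ 0.5479 -0.2036  0.06  ]
mat [0.5582 0.3045 0.003 ]
bar [ 0.5341 -0.0153  0.032 ]
cross [0.5236 0.0256 0.032 ]
round [ 0.5429 -0.0579  0.032 ]
matTL [0.6194 0.3717 0.003 ]
matTR [0.6247 0.2444 0.003 ]
matBL [0.4912 0.3651 0.003 ]
matBR [0.4966 0.2349 0.003 ]
tri pusher [ 0.54498764 -0.30177447  0.06799983]
```

View pics/crops.png

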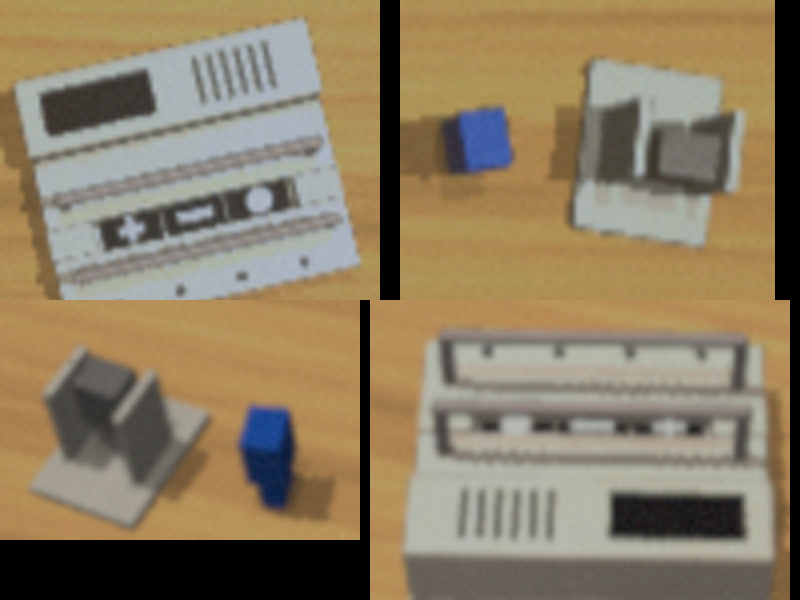

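The close crop confirms the grey-headed pusher between the stand's cheeks, with the blue one standing free beside it. I'll move out over the mat, then the console, then the stand, looking with the wrist camera at each.

Emit:
{"api": "send_rows", "payload": {
  "steps": [
    {"tx": -0.8,"ty": -0.44},
    {"tx": -0.8,"ty": -0.44},
    {"tx": -0.8,"ty": -0.44},
    {"tx": -0.8,"ty": -0.44},
    {"tx": -0.8,"ty": -0.44},
    {"tx": -0.8,"ty": -0.44},
    {"tx": -0.8,"ty": -0.44},
    {"tx": -0.8,"ty": -0.44},
    {"tx": 0},
    {"tx": 0}
  ]
}}

```text
validation failed for argument at $.st...
```

```bash
cat >> h.py <<'E'
def snap(name,cam='wrist'):
    from bench import ctrl
    s=ctrl.get_state();i=ctrl.get_image(cam);pickle.dump((s,i),open(name+'.pkl','wb'))
    cv2.imwrite(f'pics/{name}.png',i['pixels'][:,:,::-1]);return s,i
def st(s):
    M=R.from_rotvec(s['tool_rot']).as_matrix()
    print('t',round(s['time'],2),'pos',np.round(s['position'],4),'yaw_y',np.degrees(np.arctan2(M[1,1],M[0,1])).round(2),'z',M[:,2].round(4),'F',np.round(s['ft_force'],2),'g',round(s['grip_width'],3),round(s['grip_force'],1),'q7',np.round(s['joint_positions'][-1],2))
def goto(s,p,yaw=None):
    """units: shift in the present tool axes, then turn"""
    M=R.from_rotvec(s['tool_rot']).as_matrix();print('shift',(M.T@(np.array(p)-s['position'])/.06).round(3))
    if yaw is not None:
        y=np.degrees(np.arctan2(M[1,1],M[0,1]));print('turn',round(-((yaw-y+180)%360-180)/8,3))
E
python3 -c "
from h import *
s,i=snap('mat1');st(s);goto(s,[.53,-.01,.237])"
```

```text
t 0.15 pos [0.1968 0.6191 0.2357] yaw_y 72.37 z [-3.0e-04 -1.4e-03 -1.0e+00] F [ 0.35 -0.45 -0.37] g 1.003 0.0 q7 -0.06
shift [-8.467e+00 -8.310e+00 -8.000e-03]
```

The call was refused, so I'll give every field in each row.

Emit:
{"api": "send_rows", "payload": {
  "steps": [
    {"tx": -0.8,"ty": -0.44,"tz": 0,"turn": 0,"grip": 1},
    {"tx": -0.8,"ty": -0.44,"tz": 0,"turn": 0,"grip": 1},
    {"tx": -0.8,"ty": -0.44,"tz": 0,"turn": 0,"grip": 1},
    {"tx": -0.8,"ty": -0.44,"tz": 0,"turn": 0,"grip": 1},
    {"tx": -0.8,"ty": -0.44,"tz": 0,"turn": 0,"grip": 1},
    {"tx": -0.8,"ty": -0.44,"tz": 0,"turn": 0,"grip": 1},
    {"tx": -0.8,"ty": -0.44,"tz": 0,"turn": 0,"grip": 1},
    {"tx": -0.8,"ty": -0.44,"tz": 0,"turn": 0,"grip": 1},
    {"tx": 0,"ty": 0,"tz": 0,"turn": 0,"grip": 1},
    {"tx": 0,"ty": 0,"tz": 0,"turn": 0,"grip": 1}
  ],
  "newtons": 25
}}

```text
time: 1.45
position: [0.4984, 0.3023, 0.2363]
tool_rot: [-0.481, -3.104, -0.0]
ft_force: [-0.1, 0.4, -0.2]
grip_width: 0.996
grip_force: 0.0
```

```bash
python3 -c "
from h import *
s,i=snap('mat1');st(s);goto(s,[.53,-.01,.237])"
```

```text
t 1.45 pos [0.4984 0.3023 0.2363] yaw_y 72.36 z [-9.e-04  4.e-04 -1.e+00] F [-0.07  0.41 -0.16] g 0.996 0.0 q7 0.7
shift [-2.078 -4.801 -0.014]
```

Emit:
{"api": "send_rows", "payload": {
  "steps": [
    {"tx": -0.346,"ty": -0.8,"tz": 0,"turn": 0,"grip": 1},
    {"tx": -0.346,"ty": -0.8,"tz": 0,"turn": 0,"grip": 1},
    {"tx": -0.346,"ty": -0.8,"tz": 0,"turn": 0,"grip": 1},
    {"tx": -0.346,"ty": -0.8,"tz": 0,"turn": 0,"grip": 1},
    {"tx": -0.346,"ty": -0.8,"tz": 0,"turn": 0,"grip": 1},
    {"tx": -0.346,"ty": -0.8,"tz": 0,"turn": 0,"grip": 1},
    {"tx": 0,"ty": 0,"tz": 0,"turn": 0,"grip": 1},
    {"tx": 0,"ty": 0,"tz": 0,"turn": 0,"grip": 1}
  ]
}}

```text
time: 2.5
position: [0.5303, -0.0082, 0.2365]
tool_rot: [-0.477, -3.105, -0.002]
ft_force: [-0.1, 0.1, 0.5]
grip_width: 1.001
grip_force: 0.0
```

```bash
python3 -c "
from h import *
s,i=snap('con1');st(s);goto(s,[.545,-.304,.237],-6)"
```

```text
t 2.5 pos [ 0.5303 -0.0082  0.2365] yaw_y 72.51 z [-1.0e-04  1.2e-03 -1.0e+00] F [-0.12  0.07  0.46] g 1.001 0.0 q7 1.26
shift [-1.716 -4.629 -0.014]
turn 9.814
```

Emit:
{"api": "send_rows", "payload": {
  "steps": [
    {"tx": -0.343,"ty": -0.926,"tz": 0,"turn": 0,"grip": 1},
    {"tx": -0.343,"ty": -0.926,"tz": 0,"turn": 0,"grip": 1},
    {"tx": -0.343,"ty": -0.926,"tz": 0,"turn": 0,"grip": 1},
    {"tx": -0.343,"ty": -0.926,"tz": 0,"turn": 0,"grip": 1},
    {"tx": -0.343,"ty": -0.926,"tz": 0,"turn": 0,"grip": 1},
    {"tx": 0,"ty": 0,"tz": 0,"turn": 0.98,"grip": 1},
    {"tx": 0,"ty": 0,"tz": 0,"turn": 0.98,"grip": 1},
    {"tx": 0,"ty": 0,"tz": 0,"turn": 0.98,"grip": 1},
    {"tx": 0,"ty": 0,"tz": 0,"turn": 0.98,"grip": 1},
    {"tx": 0,"ty": 0,"tz": 0,"turn": 0.98,"grip": 1},
    {"tx": 0,"ty": 0,"tz": 0,"turn": 0.98,"grip": 1},
    {"tx": 0,"ty": 0,"tz": 0,"turn": 0.98,"grip": 1}
  ]
}}

```text
time: 4.05
position: [0.5457, -0.3034, 0.236]
tool_rot: [-1.857, -2.532, -0.001]
ft_force: [0.0, -0.3, -0.6]
grip_width: 1.001
grip_force: 0.0
```

Emit:
{"api": "send_rows", "payload": {
  "steps": [
    {"tx": 0,"ty": 0,"tz": 0,"turn": 0.98,"grip": 1},
    {"tx": 0,"ty": 0,"tz": 0,"turn": 0.98,"grip": 1},
    {"tx": 0,"ty": 0,"tz": 0,"turn": 0.98,"grip": 1},
    {"tx": 0,"ty": 0,"tz": 0,"turn": 0,"grip": 1},
    {"tx": 0,"ty": 0,"tz": 0,"turn": 0,"grip": 1}
  ]
}}

```text
time: 4.68
position: [0.545, -0.3049, 0.2363]
tool_rot: [-2.33, -2.106, -0.0]
ft_force: [-0.2, -0.2, -0.1]
grip_width: 0.997
grip_force: 0.0
```

```bash
python3 -c "
from h import *
s,i=snap('sta1');st(s)
c=pickle.load(open('con1.pkl','rb'))[1]['pixels'];p=i['pixels']
f=lambda a:cv2.resize(a[:,:,::-1],(800,600),interpolation=cv2.INTER_CUBIC)
cv2.imwrite('pics/con1b.png',f(c));cv2.imwrite('pics/sta1b.png',f(p))"
```

```text
t 4.67 pos [ 0.545  -0.3049  0.2363] yaw_y -5.78 z [-2.e-04  6.e-04 -1.e+00] F [-0.18 -0.16 -0.1 ] g 0.997 0.0 q7 0.58
```

View pics/sta1b.png

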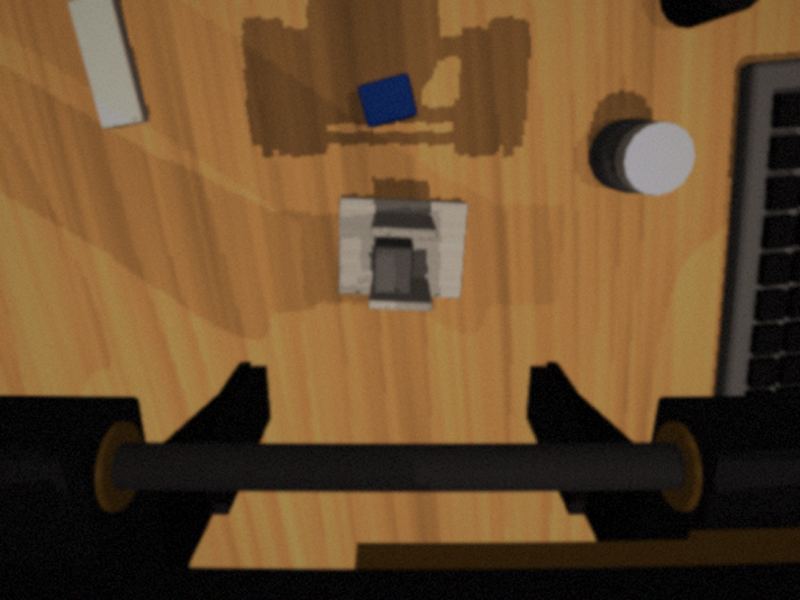

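View pics/con1b.png

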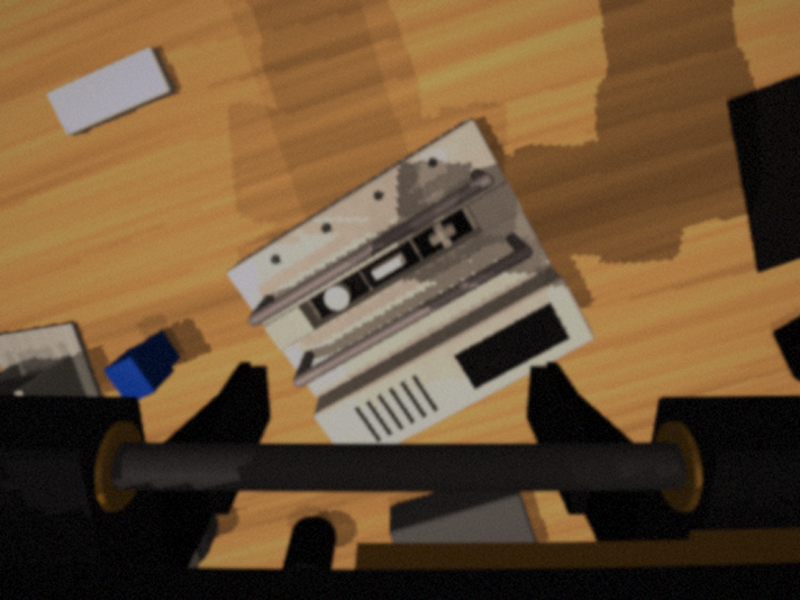

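The stand view shows the pusher's head top at about (393,270), the stand base corners at (340,198), (467,202), (460,297) and (338,294), and the blue one at (387,100). The console view shows round at (337,298), bar at (388,266) and cross at (442,233). I'll triangulate these.

```bash
python3 - <<'E'
from h import *
s0,d=pickle.load(open('d0.pkl','rb'));t=d['top'];c=d['scene'];f=.64
s,w=pickle.load(open('sta1.pkl','rb'));sc,wc=pickle.load(open('con1.pkl','rb'));sm,wm=pickle.load(open('mat1.pkl','rb'))
print('head',tri([ray(t,(607*f,328*f)),ray(w,(393*f,270*f),s)]).round(4), at(w,(393*f,270*f),.066,s).round(4))
# head top corners in crop/top and base corners
b=np.array([at(w,(u*f,v*f),.006,s) for u,v in[(340,198),(467,202),(460,297),(338,294)]]);print(b.round(4),b.mean(0))
bt=np.array([at(t,(330+(u-400)/5,180+v/5),.006) for u,v in[(592,60),(720,75),(702,243),(575,228)]]);print('top base',bt.round(4),bt.mean(0))
ht=np.array([at(t,(330+(u-400)/5,180+v/5),.066) for u,v in[(657,132),(722,132),(716,180),(655,180)]]);print('top head',ht.mean(0))
hw=[at(w,(u*f,v*f),.066,s) for u,v in[(377,247),(411,249),(411,294),(374,293)]];print('wrist head',np.mean(hw,0))
for n,u,v,a,e in[('round',337,298,448,328),('bar',388,266,422,333),('cross',442,233,397,339)]:
    print(n,at(wc,(u*f,v*f),.032,sc).round(4),tri([ray(t,(a*f,e*f)),ray(wc,(u*f,v*f),sc)]).round(4))
# console fit: mean of key line
k=np.array([at(wc,(u*f,v*f),.032,sc) for u,v in[(337,298),(388,266),(442,233)]]);dd=k[2]-k[0];print('yaw console',np.degrees(np.arctan2(-dd[0],dd[1])),np.linalg.norm(dd[:2]),k.mean(0))
# crop
g=cv2.resize(w['pixels'][110:210,200:310,::-1],(770,700),interpolation=cv2.INTER_CUBIC)[:600]
g2=cv2.convertScaleAbs(g,alpha=1.7);cv2.imwrite('pics/stac.png',g2)
m=cv2.cvtColor(wm['pixels'],cv2.COLOR_RGB2GRAY);cv2.imwrite('pics/m.png',m)
E
```

```text
head [ 0.5433 -0.3005  0.0807] [ 0.5429 -0.3041  0.066 ]
[[ 0.5093 -0.2641  0.006 ]
 [ 0.5974 -0.2758  0.006 ]
 [ 0.5878 -0.3448  0.006 ]
 [ 0.4986 -0.3335  0.006 ]] [ 0.54828358 -0.30455448  0.006     ]
top base [[ 0.5957 -0.2762  0.006 ]
 [ 0.5887 -0.3437  0.006 ]
 [ 0.5001 -0.3311  0.006 ]
 [ 0.5068 -0.265   0.006 ]] [ 0.54782286 -0.30400706  0.006     ]
top head [ 0.54112905 -0.30340833  0.066     ]
wrist head [ 0.54297191 -0.30474806  0.066     ]
round [ 0.5442 -0.0572  0.032 ] [ 0.5431 -0.0571  0.0348]
bar [ 0.5332 -0.0168  0.032 ] [ 0.5339 -0.0161  0.0302]
cross [0.5225 0.0242 0.032 ] [0.524  0.0251 0.0243]
yaw console 14.911593550663438 0.08425547341039076 [ 0.53330759 -0.01656731  0.032     ]
```

View pics/stac.png

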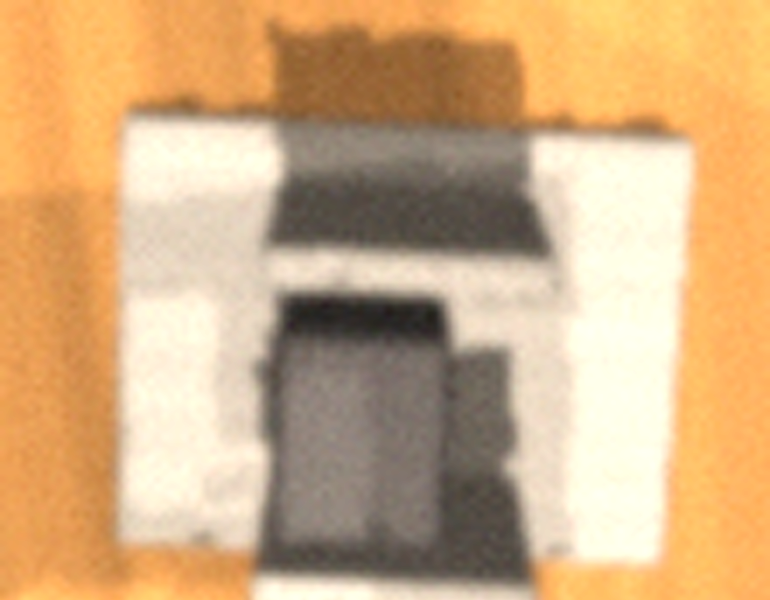

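The head sits at about (0.543, -0.304), inside the stand centred at (0.548, -0.304) with yaw about -7.5°. I'll go down to z 0.14 and look a second time for the height.

```bash
python3 -c "
from h import *
from bench import ctrl
goto(ctrl.get_state(),[.543,-.304,.14],-7.5)"
```

```text
shift [ 0.017 -0.032  1.606]
turn 0.208
```

Emit:
{"api": "send_rows", "payload": {
  "steps": [
    {"tx": 0.017,"ty": -0.03,"tz": 0.8,"turn": 0.2,"grip": 1},
    {"tx": 0,"ty": 0,"tz": 0.8,"turn": 0,"grip": 1},
    {"tx": 0,"ty": 0,"tz": 0,"turn": 0,"grip": 1},
    {"tx": 0,"ty": 0,"tz": 0,"turn": 0,"grip": 1}
  ]
}}

```text
time: 5.22
position: [0.5434, -0.3058, 0.1423]
tool_rot: [2.362, 2.068, 0.001]
ft_force: [-0.0, 0.2, 1.1]
grip_width: 1.0
grip_force: 0.0
```

```bash
python3 - <<'E'
from h import *
s,i=snap('sta2');st(s)
# predicted head-top outline, to compare with the picture
for z in(.060,.066,.072):
    print(z,proj(i,[[.543,-.304,z]],s).round(1))
u=proj(i,[[.543,-.304,.066]],s)[0].astype(int);print(u)
x0=max(0,u[0]-60);y0=max(0,u[1]-50)
cv2.imwrite('pics/sta2c.png',cv2.convertScaleAbs(cv2.resize(i['pixels'][y0:y0+100,x0:x0+120,::-1],(720,600),interpolation=cv2.INTER_CUBIC),alpha=1.7));print(x0,y0)
E
```

```text
t 5.22 pos [ 0.5434 -0.3058  0.1423] yaw_y -7.61 z [ 0.0019 -0.0011 -1.    ] F [-0.02  0.15  1.12] g 1.0 0.0 q7 0.6
0.06 [[252.3 202.2]]
0.066 [[252.3 205. ]]
0.072 [[252.2 208.1]]
[252 205]
192 155
```

View pics/sta2c.png

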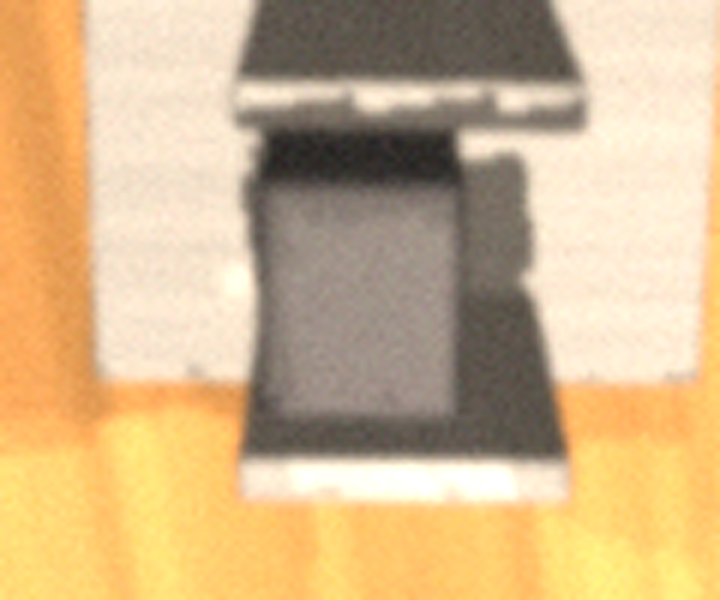

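The picture shows the head centred at pixel (252,205), exactly as predicted for a top at 66 mm, so position and height agree. I'll go down and grip.

Emit:
{"api": "send_rows", "payload": {
  "steps": [
    {"tx": 0.03,"ty": 0,"tz": 0.5,"turn": 0,"grip": 1},
    {"tx": 0,"ty": 0,"tz": 0.5,"turn": 0,"grip": 1},
    {"tx": 0,"ty": 0,"tz": 0.4,"turn": 0,"grip": 1},
    {"tx": 0,"ty": 0,"tz": 0.2,"turn": 0,"grip": 1},
    {"tx": 0,"ty": 0,"tz": 0,"turn": 0,"grip": 1},
    {"tx": 0,"ty": 0,"tz": 0,"turn": 0,"grip": 0.5},
    {"tx": 0,"ty": 0,"tz": 0,"turn": 0,"grip": 0.35},
    {"tx": 0,"ty": 0,"tz": 0,"turn": 0,"grip": 0.2},
    {"tx": 0,"ty": 0,"tz": 0,"turn": 0,"grip": 0.1},
    {"tx": 0,"ty": 0,"tz": 0,"turn": 0,"grip": 0.1},
    {"tx": 0,"ty": 0,"tz": 0,"turn": 0,"grip": 0.1},
    {"tx": 0,"ty": 0,"tz": 0,"turn": 0,"grip": 0.1}
  ],
  "newtons": 30
}}

```text
time: 6.78
position: [0.5428, -0.3033, 0.0445]
tool_rot: [-2.364, -2.069, 0.0]
ft_force: [-0.2, -1.2, -0.1]
grip_width: 0.287
grip_force: 0.4
```

```bash
python3 -c "
from h import *
from bench import ctrl
st(ctrl.get_state())
sm,wm=pickle.load(open('mat1.pkl','rb'))
m=cv2.inRange(cv2.cvtColor(wm['pixels'],cv2.COLOR_RGB2GRAY),0,35)
for c in cv2.findContours(m,0,2)[0]:
    if cv2.contourArea(c)>1500: 
        a=cv2.approxPolyDP(c,4,True)[:,0];print(a.tolist());print([at(wm,p,.003,sm)[:2].round(3).tolist() for p in a.astype(float)])
"
```

```text
t 6.78 pos [ 0.5428 -0.3033  0.0445] yaw_y -7.63 z [-1.e-04  1.e-04 -1.e+00] F [-0.16 -1.24 -0.15] g 0.287 0.4 q7 0.66
[[511, 254], [424, 255], [418, 282], [404, 284], [355, 233], [338, 233], [305, 138], [204, 179], [243, 267], [339, 236], [343, 285], [166, 285], [169, 236], [159, 233], [102, 284], [92, 282], [85, 254], [0, 254], [0, 383], [511, 383], [511, 357], [501, 354], [495, 360], [119, 362], [133, 330], [145, 327], [150, 314], [158, 311], [259, 312], [281, 338], [308, 324], [311, 312], [355, 311], [386, 347], [433, 348], [445, 339], [509, 339]]
[[0.713, 0.575], [0.678, 0.467], [0.715, 0.453], [0.712, 0.435], [0.622, 0.39], [0.615, 0.37], [0.492, 0.362], [0.502, 0.239], [0.624, 0.246], [0.62, 0.371], [0.688, 0.36], [0.62, 0.144], [0.557, 0.173], [0.55, 0.163], [0.594, 0.065], [0.587, 0.053], [0.548, 0.063], [0.516, -0.043], [0.704, -0.161], [0.935, 0.563], [0.883, 0.565], [0.872, 0.551], [0.881, 0.542], [0.717, 0.031], [0.672, 0.074], [0.672, 0.091], [0.655, 0.106], [0.653, 0.118], [0.695, 0.245], [0.744, 0.261], [0.733, 0.302], [0.716, 0.31], [0.732, 0.366], [0.804, 0.395], [0.828, 0.458], [0.818, 0.476], [0.849, 0.564]]
```

Emit:
{"api": "send_rows", "payload": {
  "steps": [
    {"tx": 0,"ty": 0,"tz": 0,"turn": 0,"grip": 0.1},
    {"tx": 0,"ty": 0,"tz": 0,"turn": 0,"grip": 0.1},
    {"tx": 0,"ty": 0,"tz": 0,"turn": 0,"grip": 0.1},
    {"tx": 0,"ty": 0,"tz": -0.1,"turn": 0,"grip": 0.1},
    {"tx": 0,"ty": 0,"tz": -0.5,"turn": 0,"grip": 0.1},
    {"tx": 0,"ty": 0,"tz": -0.7,"turn": 0,"grip": 0.1},
    {"tx": 0,"ty": 0,"tz": -0.7,"turn": 0,"grip": 0.1},
    {"tx": 0,"ty": 0,"tz": 0,"turn": 0,"grip": 0.1}
  ]
}}

```text
time: 7.78
position: [0.5447, -0.3049, 0.1686]
tool_rot: [2.36, 2.064, 0.005]
ft_force: [1.0, -0.1, -1.7]
grip_width: 0.271
grip_force: 29.8
```

```bash
python3 -c "
from h import *
s,i=snap('lift');st(s);goto(s,[.558,.303,s['position'][2]],-7.6)"
```

```text
t 7.78 pos [ 0.5447 -0.3049  0.1686] yaw_y -7.65 z [ 0.0067 -0.0024 -1.    ] F [ 1.01 -0.08 -1.73] g 0.271 29.8 q7 0.59
shift [10.071 -1.129 -0.023]
turn -0.006
```

Emit:
{"api": "send_rows", "payload": {
  "steps": [
    {"tx": 0.4,"ty": -0.04,"tz": 0,"turn": 0,"grip": 0.1},
    {"tx": 0.9,"ty": -0.1,"tz": 0,"turn": 0,"grip": 0.1},
    {"tx": 0.98,"ty": -0.11,"tz": 0,"turn": 0,"grip": 0.1},
    {"tx": 0.98,"ty": -0.11,"tz": 0,"turn": 0,"grip": 0.1},
    {"tx": 0.98,"ty": -0.11,"tz": 0,"turn": 0,"grip": 0.1},
    {"tx": 0.98,"ty": -0.11,"tz": 0,"turn": 0,"grip": 0.1},
    {"tx": 0.98,"ty": -0.11,"tz": 0,"turn": 0,"grip": 0.1},
    {"tx": 0.98,"ty": -0.11,"tz": 0,"turn": 0,"grip": 0.1},
    {"tx": 0.98,"ty": -0.11,"tz": 0,"turn": 0,"grip": 0.1},
    {"tx": 0.98,"ty": -0.11,"tz": 0,"turn": 0,"grip": 0.1},
    {"tx": 0.9,"ty": -0.11,"tz": 0,"turn": 0,"grip": 0.1},
    {"tx": 0,"ty": 0,"tz": 0,"turn": 0,"grip": 0.1}
  ]
}}

```text
time: 9.32
position: [0.5525, 0.3095, 0.1618]
tool_rot: [-2.352, -2.078, 0.004]
ft_force: [0.2, -0.5, -2.1]
grip_width: 0.273
grip_force: 29.8
```

Emit:
{"api": "send_rows", "payload": {
  "steps": [
    {"tx": 0,"ty": 0,"tz": 0.6,"turn": 0,"grip": 0.1},
    {"tx": 0,"ty": 0,"tz": 0.6,"turn": 0,"grip": 0.1},
    {"tx": 0,"ty": 0,"tz": 0.5,"turn": 0,"grip": 0.1},
    {"tx": 0,"ty": 0,"tz": 0,"turn": 0,"grip": 0.1},
    {"tx": 0,"ty": 0,"tz": 0,"turn": 0,"grip": 0.1}
  ]
}}

```text
time: 9.95
position: [0.5562, 0.3023, 0.0632]
tool_rot: [2.365, 2.067, 0.001]
ft_force: [-0.3, -0.0, -0.8]
grip_width: 0.272
grip_force: 29.8
```

```bash
python3 -c "
from h import *
from bench import ctrl
s=ctrl.get_state();st(s);goto(s,[.558,.303,.0415])"
```

```text
t 9.95 pos [0.5562 0.3023 0.0632] yaw_y -7.68 z [ 6.e-04 -0.e+00 -1.e+00] F [-0.34 -0.02 -0.83] g 0.272 29.8 q7 -0.45
shift [0.016 0.028 0.361]
```

Emit:
{"api": "send_rows", "payload": {
  "steps": [
    {"tx": 0,"ty": 0,"tz": 0.2,"turn": 0,"grip": 0.1},
    {"tx": 0,"ty": 0,"tz": 0.1,"turn": 0,"grip": 0.1},
    {"tx": 0,"ty": 0,"tz": 0,"turn": 0,"grip": 0.1},
    {"tx": 0,"ty": 0,"tz": 0.017,"turn": 0,"grip": 0.1},
    {"tx": 0,"ty": 0,"tz": 0.017,"turn": 0,"grip": 0.1},
    {"tx": 0,"ty": 0,"tz": 0,"turn": 0,"grip": 0.1}
  ]
}}

```text
time: 10.7
position: [0.5557, 0.3029, 0.0426]
tool_rot: [2.364, 2.069, 0.0]
ft_force: [0.3, 0.8, -1.2]
grip_width: 0.271
grip_force: 29.8
```

Emit:
{"api": "send_rows", "payload": {
  "steps": [
    {"tx": 0,"ty": 0,"tz": 0.012,"turn": 0,"grip": 0.1},
    {"tx": 0,"ty": 0,"tz": 0.012,"turn": 0,"grip": 0.1},
    {"tx": 0,"ty": 0,"tz": 0,"turn": 0,"grip": 0.1}
  ]
}}

```text
time: 11.08
position: [0.5557, 0.3029, 0.0415]
tool_rot: [-2.364, -2.069, -0.0]
ft_force: [-1.1, -0.9, 1.6]
grip_width: 0.277
grip_force: 29.8
```

Emit:
{"api": "send_rows", "payload": {
  "steps": [
    {"tx": 0,"ty": 0,"tz": 0.008,"turn": 0,"grip": 0.1},
    {"tx": 0,"ty": 0,"tz": 0,"turn": 0,"grip": 0.1}
  ]
}}

```text
time: 11.32
position: [0.5558, 0.3029, 0.0414]
tool_rot: [-2.364, -2.068, -0.001]
ft_force: [-2.5, -1.6, 5.9]
grip_width: 0.273
grip_force: 29.8
```

It's standing on the mat. I'll release, lift off, turn 90° and look.

Emit:
{"api": "send_rows", "payload": {
  "steps": [
    {"tx": 0,"ty": 0,"tz": 0,"turn": 0,"grip": 0.3},
    {"tx": 0,"ty": 0,"tz": 0,"turn": 0,"grip": 0.4},
    {"tx": 0,"ty": 0,"tz": 0,"turn": 0,"grip": 0.8},
    {"tx": 0,"ty": 0,"tz": 0,"turn": 0,"grip": 0.8},
    {"tx": 0,"ty": 0,"tz": -0.4,"turn": 0,"grip": 0.8},
    {"tx": 0,"ty": 0,"tz": -0.7,"turn": 0,"grip": 0.8},
    {"tx": 0,"ty": 0,"tz": -0.6,"turn": 0,"grip": 0.8},
    {"tx": 0,"ty": 0,"tz": 0,"turn": -0.9,"grip": 0.8},
    {"tx": 0,"ty": 0,"tz": 0,"turn": -1,"grip": 0.8},
    {"tx": 0,"ty": 0,"tz": 0,"turn": -1,"grip": 0.8},
    {"tx": 0,"ty": 0,"tz": 0,"turn": -1,"grip": 0.8},
    {"tx": 0,"ty": 0,"tz": 0,"turn": -1,"grip": 0.8}
  ]
}}

```text
time: 12.82
position: [0.5557, 0.3027, 0.1425]
tool_rot: [1.527, 2.745, 0.0]
ft_force: [0.1, 0.1, 0.2]
grip_width: 0.797
grip_force: 0.0
```

Emit:
{"api": "send_rows", "payload": {
  "steps": [
    {"tx": 0,"ty": 0,"tz": 0,"turn": -1,"grip": 0.8},
    {"tx": 0,"ty": 0,"tz": 0,"turn": -1,"grip": 0.8},
    {"tx": 0,"ty": 0,"tz": 0,"turn": -1,"grip": 0.8},
    {"tx": 0,"ty": 0,"tz": 0,"turn": -1,"grip": 0.8},
    {"tx": 0,"ty": 0,"tz": 0,"turn": -1,"grip": 0.8},
    {"tx": 0,"ty": 0,"tz": 0,"turn": -1,"grip": 0.8},
    {"tx": 0,"ty": 0,"tz": 0,"turn": -0.35,"grip": 0.8},
    {"tx": 0,"ty": 0,"tz": 0,"turn": 0,"grip": 0.8},
    {"tx": 0,"ty": 0,"tz": 0,"turn": 0,"grip": 0.8}
  ]
}}

```text
time: 13.95
position: [0.5557, 0.3027, 0.1426]
tool_rot: [0.211, 3.134, -0.0]
ft_force: [0.0, 0.2, -0.4]
grip_width: 0.799
grip_force: 0.0
```

```bash
python3 - <<'E'
from h import *
s,i=snap('mat2');st(s)
P=[.5557,.303]
print(proj(i,[P+[.063]],s))
a=cv2.resize(i['pixels'][:,:,::-1],(800,600),interpolation=cv2.INTER_CUBIC)
cv2.imwrite('pics/mat2b.png',cv2.convertScaleAbs(a,alpha=1.5))
goto(s,P+[.0415],82.4)
E
```

```text
t 13.95 pos [0.5557 0.3027 0.1426] yaw_y 82.31 z [ 0. -0. -1.] F [ 0.    0.24 -0.38] g 0.799 0.0 q7 1.0
[[256.53039714 206.11459618]]
shift [1.000e-03 5.000e-03 1.684e+00]
turn -0.012
```

View pics/mat2b.png

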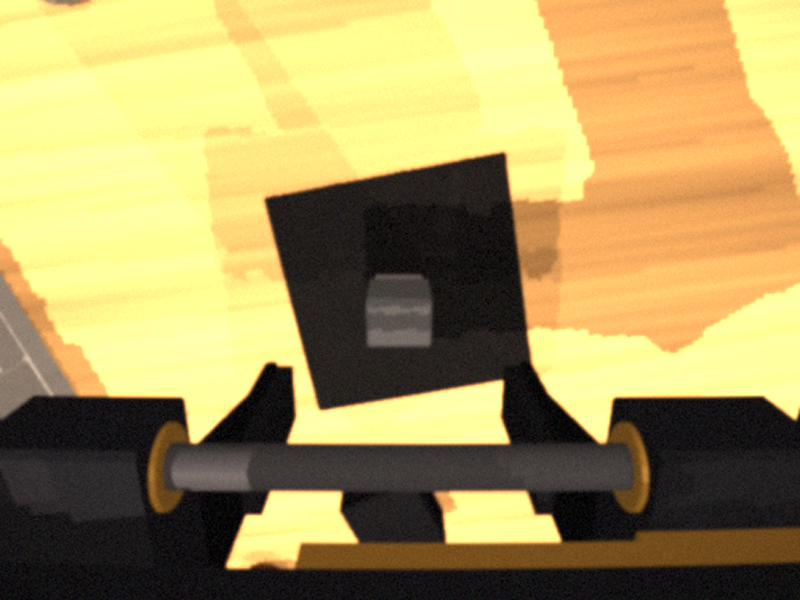

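The pusher stands upright on the mat with its head at about (400,322), square to the jaws and where predicted. I'll take it across the y faces.

Emit:
{"api": "send_rows", "payload": {
  "steps": [
    {"tx": 0,"ty": 0,"tz": 0.6,"turn": 0,"grip": 0.8},
    {"tx": 0,"ty": 0,"tz": 0.6,"turn": 0,"grip": 0.8},
    {"tx": 0,"ty": 0,"tz": 0.35,"turn": 0,"grip": 0.8},
    {"tx": 0,"ty": 0,"tz": 0.11,"turn": 0,"grip": 0.8},
    {"tx": 0,"ty": 0,"tz": 0,"turn": 0,"grip": 0.5},
    {"tx": 0,"ty": 0,"tz": 0,"turn": 0,"grip": 0.4},
    {"tx": 0,"ty": 0,"tz": 0,"turn": 0,"grip": 0.3},
    {"tx": 0,"ty": 0,"tz": 0,"turn": 0,"grip": 0.15},
    {"tx": 0,"ty": 0,"tz": 0,"turn": 0,"grip": 0.15},
    {"tx": 0,"ty": 0,"tz": 0,"turn": 0,"grip": 0.15},
    {"tx": 0,"ty": 0,"tz": 0,"turn": 0,"grip": 0.15},
    {"tx": 0,"ty": 0,"tz": 0,"turn": 0,"grip": 0.15}
  ],
  "newtons": 45
}}

```text
time: 15.5
position: [0.5559, 0.303, 0.0433]
tool_rot: [0.209, 3.134, 0.001]
ft_force: [0.4, -0.4, 2.5]
grip_width: 0.344
grip_force: 45.0
```

```bash
python3 - <<'E'
from h import *
from bench import ctrl
st(ctrl.get_state())
# refine console pose: fit key/slot/console corners on top view and wrist view
sc,wc=pickle.load(open('con1.pkl','rb'));s0,d=pickle.load(open('d0.pkl','rb'));t=d['top']
g=cv2.cvtColor(wc['pixels'],cv2.COLOR_RGB2GRAY)
a=wc['pixels'][125:215,180:310,::-1]
cv2.imwrite('pics/conc.png',cv2.convertScaleAbs(cv2.resize(a,(780,540),interpolation=cv2.INTER_CUBIC),alpha=1.6))
E
```

```text
t 15.5 pos [0.5559 0.303  0.0433] yaw_y 82.37 z [ 4.e-04  4.e-04 -1.e+00] F [ 0.45 -0.39  2.49] g 0.344 45.0 q7 1.03
```

View pics/conc.png

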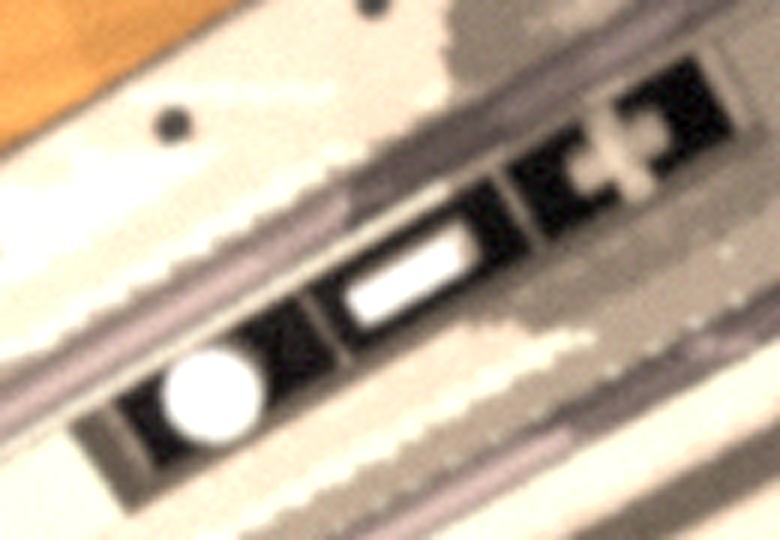

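Emit:
{"api": "send_rows", "payload": {
  "steps": [
    {"tx": 0,"ty": 0,"tz": -0.1,"turn": 0,"grip": 0.15},
    {"tx": 0,"ty": 0,"tz": -0.5,"turn": 0,"grip": 0.15},
    {"tx": 0,"ty": 0,"tz": -0.8,"turn": 0,"grip": 0.15},
    {"tx": 0,"ty": 0,"tz": -0.8,"turn": 0,"grip": 0.15},
    {"tx": 0,"ty": 0,"tz": 0,"turn": -1,"grip": 0.15},
    {"tx": 0,"ty": 0,"tz": 0,"turn": -1,"grip": 0.15},
    {"tx": 0,"ty": 0,"tz": 0,"turn": -0.7,"grip": 0.15},
    {"tx": 0,"ty": 0,"tz": 0,"turn": 0,"grip": 0.15}
  ]
}}

```text
time: 16.5
position: [0.5554, 0.3025, 0.1747]
tool_rot: [0.38, -3.118, 0.0]
ft_force: [-1.0, 0.4, -1.3]
grip_width: 0.342
grip_force: 45.0
```

```bash
python3 - <<'E'
from h import *
from bench import ctrl
s=ctrl.get_state();st(s);goto(s,[.58,-.005,.175],104)
E
```

```text
t 16.5 pos [0.5554 0.3025 0.1747] yaw_y 103.89 z [-6.e-04 -3.e-04 -1.e+00] F [-0.95  0.4  -1.31] g 0.342 45.0 q7 1.35
shift [ 8.330e-01 -5.073e+00 -4.000e-03]
turn -0.014
```

Emit:
{"api": "send_rows", "payload": {
  "steps": [
    {"tx": 0.133,"ty": -0.82,"tz": 0,"turn": 0,"grip": 0.15},
    {"tx": 0.14,"ty": -0.85,"tz": 0,"turn": 0,"grip": 0.15},
    {"tx": 0.14,"ty": -0.85,"tz": 0,"turn": 0,"grip": 0.15},
    {"tx": 0.14,"ty": -0.85,"tz": 0,"turn": 0,"grip": 0.15},
    {"tx": 0.14,"ty": -0.85,"tz": 0,"turn": 0,"grip": 0.15},
    {"tx": 0.14,"ty": -0.85,"tz": 0,"turn": 0,"grip": 0.15},
    {"tx": 0,"ty": 0,"tz": 0,"turn": 0,"grip": 0.15},
    {"tx": 0,"ty": 0,"tz": 0,"turn": 0,"grip": 0.15}
  ]
}}

```text
time: 17.5
position: [0.5805, -0.0039, 0.1749]
tool_rot: [0.38, -3.118, -0.001]
ft_force: [-0.1, 1.6, -1.3]
grip_width: 0.343
grip_force: 45.0
```

```bash
python3 - <<'E'
from h import *
s,i=snap('con2');st(s)
a=cv2.resize(i['pixels'][60:300,96:416,::-1],(800,600),interpolation=cv2.INTER_CUBIC)
cv2.imwrite('pics/con2b.png',cv2.convertScaleAbs(a,alpha=1.3))
E
```

```text
t 17.5 pos [ 0.5805 -0.0039  0.1749] yaw_y 103.89 z [-3.e-04  9.e-04 -1.e+00] F [-0.11  1.61 -1.28] g 0.343 45.0 q7 1.87
```

View pics/con2b.png

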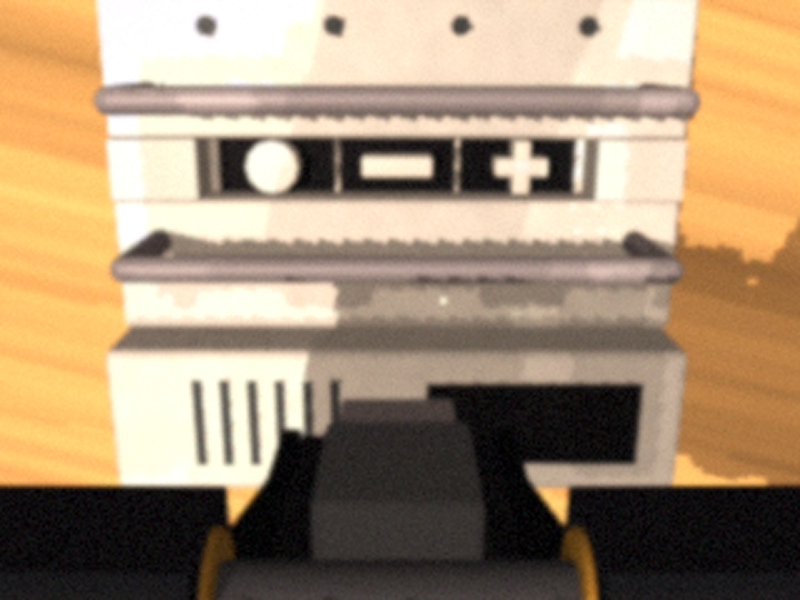

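The console picture shows the slot parallel to the jaws, with round at (271,166), bar at (397,166) and cross at (520,167). The pusher hangs upright in front. I'll compute each key's position from this.

```bash
python3 - <<'E'
from h import *
s,i=pickle.load(open('con2.pkl','rb'));_,d=pickle.load(open('d0.pkl','rb'));sc,wc=pickle.load(open('con1.pkl','rb'))
q=lambda u,v:(96+u/2.5,60+v/2.5)
K={}
for n,p,w1,t1 in[('round',(271.5,166),(214,395),(262,200)),('bar',(397,166.5),(412,276),(195,215)),('cross',(520,167),(618,153),(131,231))]:
    w1=(180+w1[0]/6,125+w1[1]/6);t1=(222+t1[0]/4,160+t1[1]/4)
    K[n]=at(i,q(*p),.032,s)
    print(n,K[n].round(4),at(wc,w1,.032,sc).round(4),at(d['top'],t1,.032).round(4),'tri',tri([ray(i,q(*p),s),ray(wc,w1,sc),ray(d['top'],t1)]).round(4))
dd=K['cross']-K['round'];print('yaw',np.degrees(np.arctan2(-dd[0],dd[1])),np.linalg.norm(dd))
print('slot',[at(i,q(*p),.038,s).round(4) for p in[(200,139),(597,139),(597,198),(200,199)]], np.mean([at(i,q(*p),.038,s) for p in[(200,139),(597,139),(597,198),(200,199)]],0))
M=np.mean(list(K.values()),0);
for n in K: print(n);goto(s,np.r_[K[n][:2],.175])
# held pusher head, near top edge check: head visible at foot front
E
```

```text
round [ 0.5437 -0.0574  0.032 ] [ 0.5443 -0.0572  0.032 ] [ 0.5428 -0.0599  0.032 ] tri [ 0.5436 -0.0581  0.0321]
bar [ 0.5338 -0.0164  0.032 ] [ 0.5341 -0.0167  0.032 ] [ 0.5325 -0.017   0.032 ] tri [ 0.5326 -0.0165  0.0383]
cross [0.524  0.0237 0.032 ] [0.5239 0.024  0.032 ] [0.5216 0.0238 0.032 ] tri [0.5227 0.0235 0.0364]
yaw 13.642199147503641 0.08340759981406608
slot [array([ 0.5398, -0.0811,  0.038 ]), array([0.5087, 0.0446, 0.038 ]), array([0.5271, 0.0505, 0.038 ]), array([ 0.5591, -0.0777,  0.038 ])] [ 0.53368946 -0.0159464   0.038     ]
round
shift [ 0.809 -0.718 -0.003]
bar
shift [ 0.805 -0.016 -0.002]
cross
shift [ 0.803  0.672 -0.002]
```

Emit:
{"api": "send_rows", "payload": {
  "steps": [
    {"tx": 0.41,"ty": -0.016,"tz": 0,"turn": 0,"grip": 0.15},
    {"tx": 0.4,"ty": 0,"tz": 0,"turn": 0,"grip": 0.15},
    {"tx": 0,"ty": 0,"tz": 0,"turn": 0,"grip": 0.15},
    {"tx": 0,"ty": 0,"tz": 0.5,"turn": 0,"grip": 0.15},
    {"tx": 0,"ty": 0,"tz": 0.5,"turn": 0,"grip": 0.15},
    {"tx": 0,"ty": 0,"tz": 0.4,"turn": 0,"grip": 0.15},
    {"tx": 0,"ty": 0,"tz": 0,"turn": 0,"grip": 0.15},
    {"tx": 0,"ty": 0,"tz": 0,"turn": 0,"grip": 0.15}
  ]
}}

```text
time: 18.55
position: [0.5349, -0.0164, 0.0919]
tool_rot: [-0.383, 3.116, -0.0]
ft_force: [0.3, 0.8, -0.9]
grip_width: 0.337
grip_force: 45.0
```

```bash
python3 - <<'E'
from h import *
s,i=snap('con3');st(s);goto(s,[.5333,-.0165,.0755])
E
```

```text
t 18.55 pos [ 0.5349 -0.0164  0.0919] yaw_y 104.02 z [ 1.7e-03  1.0e-04 -1.0e+00] F [ 0.25  0.84 -0.87] g 0.337 45.0 q7 1.9
shift [0.026 0.005 0.273]
```

Emit:
{"api": "send_rows", "payload": {
  "steps": [
    {"tx": 0.02,"ty": 0,"tz": 0.1,"turn": 0,"grip": 0.15},
    {"tx": 0,"ty": 0,"tz": 0.08,"turn": 0,"grip": 0.15},
    {"tx": 0,"ty": 0,"tz": 0,"turn": 0,"grip": 0.15},
    {"tx": 0,"ty": 0,"tz": 0.04,"turn": 0,"grip": 0.15},
    {"tx": 0,"ty": 0,"tz": 0.04,"turn": 0,"grip": 0.15},
    {"tx": 0,"ty": 0,"tz": 0,"turn": 0,"grip": 0.15}
  ]
}}

```text
time: 19.35
position: [0.5323, -0.0175, 0.0752]
tool_rot: [0.382, -3.118, -0.0]
ft_force: [0.2, 0.3, -1.3]
grip_width: 0.34
grip_force: 45.0
```

Inside the slot without contact. I'll go down onto the key.

Emit:
{"api": "send_rows", "payload": {
  "steps": [
    {"tx": 0,"ty": 0,"tz": 0.04,"turn": 0,"grip": 0.15},
    {"tx": 0,"ty": 0,"tz": 0.03,"turn": 0,"grip": 0.15},
    {"tx": 0,"ty": 0,"tz": 0.03,"turn": 0,"grip": 0.15},
    {"tx": 0,"ty": 0,"tz": 0,"turn": 0,"grip": 0.15},
    {"tx": 0,"ty": 0,"tz": 0,"turn": 0,"grip": 0.15}
  ]
}}

```text
time: 19.98
position: [0.5326, -0.0174, 0.0696]
tool_rot: [-0.382, 3.118, 0.0]
ft_force: [-0.7, -0.3, 2.2]
grip_width: 0.341
grip_force: 45.0
```

Emit:
{"api": "send_rows", "payload": {
  "steps": [
    {"tx": 0,"ty": 0,"tz": 0.025,"turn": 0,"grip": 0.15},
    {"tx": 0,"ty": 0,"tz": 0,"turn": 0,"grip": 0.15}
  ]
}}

```text
time: 20.23
position: [0.5326, -0.0174, 0.068]
tool_rot: [-0.382, 3.118, 0.0]
ft_force: [-1.8, 0.7, 3.6]
grip_width: 0.336
grip_force: 45.0
```

Emit:
{"api": "send_rows", "payload": {
  "steps": [
    {"tx": 0,"ty": 0,"tz": 0.02,"turn": 0,"grip": 0.15},
    {"tx": 0,"ty": 0,"tz": 0,"turn": 0,"grip": 0.15}
  ]
}}

```text
time: 20.48
position: [0.5326, -0.0174, 0.0668]
tool_rot: [-0.382, 3.118, 0.0]
ft_force: [-0.1, 0.6, 3.7]
grip_width: 0.345
grip_force: 45.0
```

Emit:
{"api": "send_rows", "payload": {
  "steps": [
    {"tx": 0,"ty": 0,"tz": 0.02,"turn": 0,"grip": 0.15},
    {"tx": 0,"ty": 0,"tz": 0,"turn": 0,"grip": 0.15}
  ]
}}

```text
time: 20.72
position: [0.5326, -0.0174, 0.0655]
tool_rot: [-0.382, 3.118, 0.0]
ft_force: [-1.3, 0.0, 3.5]
grip_width: 0.342
grip_force: 45.0
```

Emit:
{"api": "send_rows", "payload": {
  "steps": [
    {"tx": 0,"ty": 0,"tz": 0.012,"turn": 0,"grip": 0.15},
    {"tx": 0,"ty": 0,"tz": 0,"turn": 0,"grip": 0.15}
  ]
}}

```text
time: 20.98
position: [0.5327, -0.0174, 0.0653]
tool_rot: [-0.382, 3.118, 0.0]
ft_force: [-2.8, 0.1, 7.1]
grip_width: 0.343
grip_force: 45.0
```

Emit:
{"api": "send_rows", "payload": {
  "steps": [
    {"tx": 0,"ty": 0,"tz": 0.012,"turn": 0,"grip": 0.15},
    {"tx": 0,"ty": 0,"tz": 0,"turn": 0,"grip": 0.15}
  ]
}}

```text
time: 21.22
position: [0.5327, -0.0174, 0.0652]
tool_rot: [-0.382, 3.118, 0.001]
ft_force: [-3.2, 0.3, 11.7]
grip_width: 0.343
grip_force: 45.0
```

Emit:
{"api": "send_rows", "payload": {
  "steps": [
    {"tx": 0,"ty": 0,"tz": 0.01,"turn": 0,"grip": 0.15},
    {"tx": 0,"ty": 0,"tz": 0,"turn": 0,"grip": 0.15}
  ]
}}

```text
time: 21.48
position: [0.5328, -0.0174, 0.0651]
tool_rot: [-0.382, 3.118, 0.001]
ft_force: [-5.1, 0.1, 16.3]
grip_width: 0.346
grip_force: 45.0
```

The bar key is at its stop, with about 17 N of contact. I'll release, go up, and move 42 mm along the slot to the round key.

Emit:
{"api": "send_rows", "payload": {
  "steps": [
    {"tx": 0,"ty": 0,"tz": -0.1,"turn": 0,"grip": 0.15},
    {"tx": 0,"ty": 0,"tz": -0.35,"turn": 0,"grip": 0.15},
    {"tx": 0,"ty": 0,"tz": 0,"turn": 0,"grip": 0.15},
    {"tx": 0,"ty": -0.35,"tz": 0,"turn": 0,"grip": 0.15},
    {"tx": 0,"ty": -0.35,"tz": 0,"turn": 0,"grip": 0.15},
    {"tx": 0,"ty": 0,"tz": 0,"turn": 0,"grip": 0.15},
    {"tx": 0,"ty": 0,"tz": 0,"turn": 0,"grip": 0.15}
  ]
}}

```text
time: 22.35
position: [0.5419, -0.0572, 0.0895]
tool_rot: [0.382, -3.117, -0.001]
ft_force: [0.9, -0.2, -0.8]
grip_width: 0.344
grip_force: 45.0
```

```bash
python3 - <<'E'
from h import *
from bench import ctrl
s=ctrl.get_state();st(s);goto(s,[.5428,-.0577,.0755],103.8)
E
```

```text
t 22.35 pos [ 0.5419 -0.0572  0.0895] yaw_y 103.99 z [-1.7e-03  6.0e-04 -1.0e+00] F [ 0.9  -0.25 -0.82] g 0.344 45.0 q7 1.99
shift [-0.013 -0.012  0.233]
turn 0.024
```

Emit:
{"api": "send_rows", "payload": {
  "steps": [
    {"tx": -0.01,"ty": -0.01,"tz": 0.1,"turn": 0.02,"grip": 0.15},
    {"tx": 0,"ty": 0,"tz": 0.08,"turn": 0,"grip": 0.15},
    {"tx": 0,"ty": 0,"tz": 0.05,"turn": 0,"grip": 0.15},
    {"tx": 0,"ty": 0,"tz": 0,"turn": 0,"grip": 0.15},
    {"tx": 0,"ty": 0,"tz": 0,"turn": 0,"grip": 0.15}
  ]
}}

```text
time: 22.98
position: [0.5435, -0.0587, 0.0768]
tool_rot: [-0.377, 3.119, -0.0]
ft_force: [0.4, -0.9, -1.3]
grip_width: 0.341
grip_force: 45.0
```

Emit:
{"api": "send_rows", "payload": {
  "steps": [
    {"tx": 0,"ty": 0,"tz": 0.04,"turn": 0,"grip": 0.15},
    {"tx": 0,"ty": 0,"tz": 0.03,"turn": 0,"grip": 0.15},
    {"tx": 0,"ty": 0,"tz": 0.03,"turn": 0,"grip": 0.15},
    {"tx": 0,"ty": 0,"tz": 0,"turn": 0,"grip": 0.15}
  ]
}}

```text
time: 23.48
position: [0.5434, -0.0586, 0.0709]
tool_rot: [-0.377, 3.119, 0.0]
ft_force: [-0.0, -0.2, 1.8]
grip_width: 0.343
grip_force: 45.0
```

Emit:
{"api": "send_rows", "payload": {
  "steps": [
    {"tx": 0,"ty": 0,"tz": 0.025,"turn": 0,"grip": 0.15},
    {"tx": 0,"ty": 0,"tz": 0,"turn": 0,"grip": 0.15}
  ]
}}

```text
time: 23.72
position: [0.5434, -0.0586, 0.0693]
tool_rot: [-0.378, 3.119, 0.0]
ft_force: [-1.2, 0.6, 3.2]
grip_width: 0.337
grip_force: 45.0
```

Emit:
{"api": "send_rows", "payload": {
  "steps": [
    {"tx": 0,"ty": 0,"tz": 0.02,"turn": 0,"grip": 0.15},
    {"tx": 0,"ty": 0,"tz": 0,"turn": 0,"grip": 0.15}
  ]
}}

```text
time: 23.98
position: [0.5434, -0.0586, 0.068]
tool_rot: [-0.378, 3.119, 0.0]
ft_force: [-0.7, 0.1, 3.1]
grip_width: 0.341
grip_force: 45.0
```

Emit:
{"api": "send_rows", "payload": {
  "steps": [
    {"tx": 0,"ty": 0,"tz": 0.02,"turn": 0,"grip": 0.15},
    {"tx": 0,"ty": 0,"tz": 0,"turn": 0,"grip": 0.15}
  ]
}}

```text
time: 24.22
position: [0.5435, -0.0586, 0.0668]
tool_rot: [-0.378, 3.119, 0.0]
ft_force: [-1.3, 0.9, 2.8]
grip_width: 0.342
grip_force: 45.0
```

Emit:
{"api": "send_rows", "payload": {
  "steps": [
    {"tx": 0,"ty": 0,"tz": 0.02,"turn": 0,"grip": 0.15},
    {"tx": 0,"ty": 0,"tz": 0,"turn": 0,"grip": 0.15}
  ]
}}

```text
time: 24.48
position: [0.5434, -0.0586, 0.0656]
tool_rot: [-0.378, 3.119, -0.0]
ft_force: [-1.6, 0.1, 3.9]
grip_width: 0.339
grip_force: 45.0
```

Emit:
{"api": "send_rows", "payload": {
  "steps": [
    {"tx": 0,"ty": 0,"tz": 0.015,"turn": 0,"grip": 0.15},
    {"tx": 0,"ty": 0,"tz": 0,"turn": 0,"grip": 0.15}
  ]
}}

```text
time: 24.72
position: [0.5434, -0.0586, 0.0647]
tool_rot: [-0.378, 3.119, 0.0]
ft_force: [-1.7, 0.4, 4.7]
grip_width: 0.337
grip_force: 45.0
```

Emit:
{"api": "send_rows", "payload": {
  "steps": [
    {"tx": 0,"ty": 0,"tz": 0.015,"turn": 0,"grip": 0.15},
    {"tx": 0,"ty": 0,"tz": 0,"turn": 0,"grip": 0.15}
  ]
}}

```text
time: 24.98
position: [0.5434, -0.0586, 0.0638]
tool_rot: [-0.378, 3.119, 0.0]
ft_force: [-1.4, -0.0, 4.4]
grip_width: 0.338
grip_force: 45.0
```

Emit:
{"api": "send_rows", "payload": {
  "steps": [
    {"tx": 0,"ty": 0,"tz": 0.015,"turn": 0,"grip": 0.15},
    {"tx": 0,"ty": 0,"tz": 0,"turn": 0,"grip": 0.15}
  ]
}}

```text
time: 25.22
position: [0.5435, -0.0586, 0.0633]
tool_rot: [-0.378, 3.119, 0.0]
ft_force: [-2.3, 1.1, 6.8]
grip_width: 0.339
grip_force: 45.0
```

Emit:
{"api": "send_rows", "payload": {
  "steps": [
    {"tx": 0,"ty": 0,"tz": 0.015,"turn": 0,"grip": 0.15},
    {"tx": 0,"ty": 0,"tz": 0,"turn": 0,"grip": 0.15}
  ]
}}

```text
time: 25.48
position: [0.5436, -0.0586, 0.0632]
tool_rot: [-0.377, 3.119, 0.001]
ft_force: [-4.0, 0.4, 12.8]
grip_width: 0.341
grip_force: 45.0
```

Emit:
{"api": "send_rows", "payload": {
  "steps": [
    {"tx": 0,"ty": 0,"tz": 0.012,"turn": 0,"grip": 0.15},
    {"tx": 0,"ty": 0,"tz": 0,"turn": 0,"grip": 0.15}
  ]
}}

```text
time: 25.72
position: [0.5436, -0.0586, 0.0632]
tool_rot: [-0.377, 3.118, 0.002]
ft_force: [-5.2, 0.8, 18.5]
grip_width: 0.344
grip_force: 45.0
```

The round key is at its stop. I'll release it and go to the cross key, 84 mm the other way.

Emit:
{"api": "send_rows", "payload": {
  "steps": [
    {"tx": 0,"ty": 0,"tz": -0.1,"turn": 0,"grip": 0.15},
    {"tx": 0,"ty": 0,"tz": -0.38,"turn": 0,"grip": 0.15},
    {"tx": 0,"ty": 0,"tz": 0,"turn": 0,"grip": 0.15},
    {"tx": 0,"ty": 0.4,"tz": 0,"turn": 0,"grip": 0.15},
    {"tx": 0,"ty": 0.5,"tz": 0,"turn": 0,"grip": 0.15},
    {"tx": 0,"ty": 0.49,"tz": 0,"turn": 0,"grip": 0.15},
    {"tx": 0,"ty": 0,"tz": 0,"turn": 0,"grip": 0.15},
    {"tx": 0,"ty": 0,"tz": 0,"turn": 0,"grip": 0.15},
    {"tx": 0,"ty": 0,"tz": 0,"turn": 0,"grip": 0.15}
  ]
}}

```text
time: 26.85
position: [0.5234, 0.0211, 0.0896]
tool_rot: [0.375, -3.119, 0.001]
ft_force: [-0.0, 0.4, -1.4]
grip_width: 0.337
grip_force: 45.0
```

```bash
python3 - <<'E'
from h import *
from bench import ctrl
s=ctrl.get_state();st(s);goto(s,[.5233,.0240,.0755],103.8)
E
```

```text
t 26.85 pos [0.5234 0.0211 0.0896] yaw_y 103.7 z [-4.e-04 -6.e-04 -1.e+00] F [-0.03  0.37 -1.37] g 0.337 45.0 q7 1.8
shift [-0.01   0.048  0.235]
turn -0.012
```

Emit:
{"api": "send_rows", "payload": {
  "steps": [
    {"tx": -0.01,"ty": 0.045,"tz": 0.1,"turn": 0,"grip": 0.15},
    {"tx": 0,"ty": 0,"tz": 0.08,"turn": 0,"grip": 0.15},
    {"tx": 0,"ty": 0,"tz": 0.05,"turn": 0,"grip": 0.15},
    {"tx": 0,"ty": 0,"tz": 0,"turn": 0,"grip": 0.15},
    {"tx": 0,"ty": 0,"tz": 0,"turn": 0,"grip": 0.15}
  ]
}}

```text
time: 27.48
position: [0.5235, 0.0251, 0.0763]
tool_rot: [-0.377, 3.119, 0.0]
ft_force: [0.0, 0.2, -1.1]
grip_width: 0.342
grip_force: 45.0
```

Emit:
{"api": "send_rows", "payload": {
  "steps": [
    {"tx": 0,"ty": 0,"tz": 0.04,"turn": 0,"grip": 0.15},
    {"tx": 0,"ty": 0,"tz": 0.03,"turn": 0,"grip": 0.15},
    {"tx": 0,"ty": 0,"tz": 0.03,"turn": 0,"grip": 0.15},
    {"tx": 0,"ty": 0,"tz": 0,"turn": 0,"grip": 0.15}
  ]
}}

```text
time: 27.98
position: [0.5235, 0.0252, 0.0705]
tool_rot: [-0.377, 3.119, 0.0]
ft_force: [-1.1, -0.6, 2.0]
grip_width: 0.336
grip_force: 45.0
```

Emit:
{"api": "send_rows", "payload": {
  "steps": [
    {"tx": 0,"ty": 0,"tz": 0.025,"turn": 0,"grip": 0.15},
    {"tx": 0,"ty": 0,"tz": 0.02,"turn": 0,"grip": 0.15},
    {"tx": 0,"ty": 0,"tz": 0,"turn": 0,"grip": 0.15}
  ]
}}

```text
time: 28.35
position: [0.5235, 0.0252, 0.0677]
tool_rot: [-0.378, 3.119, 0.0]
ft_force: [-2.0, 0.1, 4.7]
grip_width: 0.344
grip_force: 45.0
```

Emit:
{"api": "send_rows", "payload": {
  "steps": [
    {"tx": 0,"ty": 0,"tz": 0.02,"turn": 0,"grip": 0.15},
    {"tx": 0,"ty": 0,"tz": 0,"turn": 0,"grip": 0.15}
  ]
}}

```text
time: 28.6
position: [0.5236, 0.0252, 0.0672]
tool_rot: [-0.377, 3.119, 0.001]
ft_force: [-4.2, -0.6, 9.9]
grip_width: 0.342
grip_force: 45.0
```

Emit:
{"api": "send_rows", "payload": {
  "steps": [
    {"tx": 0,"ty": 0,"tz": 0.015,"turn": 0,"grip": 0.15},
    {"tx": 0,"ty": 0,"tz": 0,"turn": 0,"grip": 0.15}
  ]
}}

```text
time: 28.85
position: [0.5237, 0.0252, 0.0671]
tool_rot: [-0.377, 3.119, 0.001]
ft_force: [-5.5, 0.0, 16.1]
grip_width: 0.342
grip_force: 45.0
```

Emit:
{"api": "send_rows", "payload": {
  "steps": [
    {"tx": 0,"ty": 0,"tz": 0.01,"turn": 0,"grip": 0.15},
    {"tx": 0,"ty": 0,"tz": 0,"turn": 0,"grip": 0.15}
  ]
}}

```text
time: 29.1
position: [0.5237, 0.0252, 0.0671]
tool_rot: [-0.377, 3.119, 0.002]
ft_force: [-7.4, 0.1, 20.5]
grip_width: 0.338
grip_force: 45.0
```

All three keys have reached their stops. I'll go up and back to the mat.

Emit:
{"api": "send_rows", "payload": {
  "steps": [
    {"tx": 0,"ty": 0,"tz": -0.1,"turn": 0,"grip": 0.15},
    {"tx": 0,"ty": 0,"tz": -0.5,"turn": 0,"grip": 0.15},
    {"tx": 0,"ty": 0,"tz": -0.7,"turn": 0,"grip": 0.15},
    {"tx": 0,"ty": 0,"tz": -0.5,"turn": 0,"grip": 0.15},
    {"tx": 0,"ty": 0,"tz": 0,"turn": 0,"grip": 0.15},
    {"tx": 0,"ty": 0,"tz": 0,"turn": 0,"grip": 0.15}
  ]
}}

```text
time: 29.85
position: [0.5226, 0.0252, 0.1713]
tool_rot: [0.378, -3.117, 0.0]
ft_force: [0.0, -1.2, -1.3]
grip_width: 0.342
grip_force: 45.0
```

```bash
python3 - <<'E'
from h import *
from bench import ctrl
s=ctrl.get_state();st(s);goto(s,[.558,.303,.17])
E
```

```text
t 29.85 pos [0.5226 0.0252 0.1713] yaw_y 103.81 z [-1.9e-03 -4.0e-04 -1.0e+00] F [ 0.03 -1.17 -1.26] g 0.342 45.0 q7 1.76
shift [-1.679  4.356  0.018]
```

Emit:
{"api": "send_rows", "payload": {
  "steps": [
    {"tx": -0.24,"ty": 0.62,"tz": 0,"turn": 0,"grip": 0.15},
    {"tx": -0.28,"ty": 0.75,"tz": 0,"turn": 0,"grip": 0.15},
    {"tx": -0.28,"ty": 0.75,"tz": 0,"turn": 0,"grip": 0.15},
    {"tx": -0.28,"ty": 0.75,"tz": 0,"turn": 0,"grip": 0.15},
    {"tx": -0.28,"ty": 0.75,"tz": 0,"turn": 0,"grip": 0.15},
    {"tx": -0.32,"ty": 0.74,"tz": 0,"turn": 0,"grip": 0.15},
    {"tx": 0,"ty": 0,"tz": 0,"turn": 0,"grip": 0.15},
    {"tx": 0,"ty": 0,"tz": 0.7,"turn": 0,"grip": 0.15},
    {"tx": 0,"ty": 0,"tz": 0.7,"turn": 0,"grip": 0.15},
    {"tx": 0,"ty": 0,"tz": 0.5,"turn": 0,"grip": 0.15},
    {"tx": 0,"ty": 0,"tz": 0,"turn": 0,"grip": 0.15},
    {"tx": 0,"ty": 0,"tz": 0,"turn": 0,"grip": 0.15}
  ]
}}

```text
time: 31.35
position: [0.5594, 0.3027, 0.0593]
tool_rot: [-0.376, 3.118, -0.0]
ft_force: [-0.1, 0.4, -0.7]
grip_width: 0.342
grip_force: 45.0
```

Emit:
{"api": "send_rows", "payload": {
  "steps": [
    {"tx": 0,"ty": 0,"tz": 0.13,"turn": 0,"grip": 0.15},
    {"tx": 0,"ty": 0,"tz": 0.06,"turn": 0,"grip": 0.15},
    {"tx": 0,"ty": 0,"tz": 0,"turn": 0,"grip": 0.15},
    {"tx": 0,"ty": 0,"tz": 0.017,"turn": 0,"grip": 0.15},
    {"tx": 0,"ty": 0,"tz": 0,"turn": 0,"grip": 0.15}
  ]
}}

```text
time: 31.98
position: [0.5589, 0.3033, 0.0466]
tool_rot: [-0.378, 3.119, 0.0]
ft_force: [-0.5, -0.2, -0.9]
grip_width: 0.342
grip_force: 45.0
```

Emit:
{"api": "send_rows", "payload": {
  "steps": [
    {"tx": 0,"ty": 0,"tz": 0.017,"turn": 0,"grip": 0.15},
    {"tx": 0,"ty": 0,"tz": 0,"turn": 0,"grip": 0.15}
  ]
}}

```text
time: 32.22
position: [0.5588, 0.3032, 0.0454]
tool_rot: [0.378, -3.119, 0.0]
ft_force: [0.3, -0.6, -1.7]
grip_width: 0.34
grip_force: 45.0
```

Emit:
{"api": "send_rows", "payload": {
  "steps": [
    {"tx": 0,"ty": 0,"tz": 0.015,"turn": 0,"grip": 0.15},
    {"tx": 0,"ty": 0,"tz": 0,"turn": 0,"grip": 0.15}
  ]
}}

```text
time: 32.48
position: [0.5588, 0.3032, 0.0444]
tool_rot: [0.378, -3.119, 0.0]
ft_force: [-0.3, -0.2, -1.1]
grip_width: 0.342
grip_force: 45.0
```

Emit:
{"api": "send_rows", "payload": {
  "steps": [
    {"tx": 0,"ty": 0,"tz": 0.015,"turn": 0,"grip": 0.15},
    {"tx": 0,"ty": 0,"tz": 0,"turn": 0,"grip": 0.15}
  ]
}}

```text
time: 32.72
position: [0.5588, 0.3032, 0.0435]
tool_rot: [0.378, -3.119, 0.0]
ft_force: [0.2, 0.1, -1.8]
grip_width: 0.342
grip_force: 45.0
```

Emit:
{"api": "send_rows", "payload": {
  "steps": [
    {"tx": 0,"ty": 0,"tz": 0.01,"turn": 0,"grip": 0.15},
    {"tx": 0,"ty": 0,"tz": 0,"turn": 0,"grip": 0.15}
  ]
}}

```text
time: 32.98
position: [0.5589, 0.3033, 0.0434]
tool_rot: [-0.377, 3.119, 0.0]
ft_force: [-1.8, -1.1, 1.5]
grip_width: 0.342
grip_force: 45.0
```

Emit:
{"api": "send_rows", "payload": {
  "steps": [
    {"tx": 0,"ty": 0,"tz": 0.007,"turn": 0,"grip": 0.15},
    {"tx": 0,"ty": 0,"tz": 0,"turn": 0,"grip": 0.15},
    {"tx": 0,"ty": 0,"tz": 0,"turn": 0,"grip": 0.38},
    {"tx": 0,"ty": 0,"tz": 0,"turn": 0,"grip": 0.5},
    {"tx": 0,"ty": 0,"tz": 0,"turn": 0,"grip": 0.8},
    {"tx": 0,"ty": 0,"tz": 0,"turn": 0,"grip": 0.8},
    {"tx": 0,"ty": 0,"tz": -0.4,"turn": 0,"grip": 0.8},
    {"tx": 0,"ty": 0,"tz": -0.7,"turn": 0,"grip": 0.8},
    {"tx": 0,"ty": 0,"tz": -0.7,"turn": 0,"grip": 0.8},
    {"tx": 0,"ty": 0,"tz": -0.7,"turn": 0,"grip": 0.8},
    {"tx": 0,"ty": 0,"tz": 0,"turn": 0,"grip": 0.8},
    {"tx": 0,"ty": 0,"tz": 0,"turn": 0,"grip": 0.8}
  ]
}}

```text
time: 34.48
position: [0.5585, 0.3031, 0.192]
tool_rot: [0.378, -3.118, 0.0]
ft_force: [0.0, -0.1, -1.0]
grip_width: 0.802
grip_force: 0.0
```

```bash
python3 - <<'E'
from h import *
s,i=snap('end');st(s)
g=cv2.cvtColor(i['pixels'],cv2.COLOR_RGB2GRAY)
# predicted head-top outline for an upright pusher vs. its brightness
a=np.radians(13.8);ux=np.array([np.cos(a),np.sin(a)]);uy=np.array([-ux[1],ux[0]])
C=np.array([.5589,.3033]);box=lambda hx,hy:[np.r_[C+sx*hx*ux+sy*hy*uy,.063] for sx,sy in((1,1),(1,-1),(-1,-1),(-1,1))]
def mean(P):
    m=np.zeros_like(g);cv2.fillPoly(m,[proj(i,P,s).round().astype(int)],1);return m>0
inn=mean(box(.010,.013));out=mean(box(.019,.022))&~mean(box(.014,.017))
print('head',g[inn].mean(),g[inn].std(),'around',g[out].mean(),proj(i,box(.012,.015),s).round(0).tolist())
u=proj(i,[np.r_[C,.063]],s)[0].astype(int)
print(g[u[1]-26:u[1]+30:3,u[0]-30:u[0]+31:4])
# bystanders: change in top view since the start
t=ctrl_top=snap('topend','top')[1]['pixels'].astype(int);o=pickle.load(open('d0.pkl','rb'))[1]['top']['pixels'].astype(int)
m=(abs(t-o).max(2)>45).astype(np.uint8)
for k in cv2.connectedComponentsWithStats(m)[2][1:]:
    if k[4]>25: print('changed px box',k)
E
```

```text
t 34.48 pos [0.5585 0.3031 0.192 ] yaw_y 103.81 z [-7.e-04 -3.e-04 -1.e+00] F [ 0.03 -0.13 -0.97] g 0.802 0.0 q7 1.35
head 61.952445652173914 7.805493431836171 around 19.808930425752855 [[274.0, 201.0], [239.0, 201.0], [238.0, 173.0], [274.0, 173.0]]
[[17 19 20 17 13 13 11  6 16 11 16 12 12 11 13 16]
 [19 18 20 22 36 41 35 39 34 37 36 12 12 11 15 12]
 [23 21 18 22 34 34 39 34 35 35 38 33 15 18 11 11]
 [20 15 14 31 37 42 35 37 38 39 37 36 15 11 16  9]
 [17 20 20 34 41 39 46 43 44 43 45 42 13 15 11 10]
 [24 18 15 45 48 50 50 49 52 49 48 47 16 16  8 12]
 [18 18 22 51 57 56 60 53 55 55 48 55 12 13 14 10]
 [21 20 21 50 66 68 70 70 66 69 67 64 10 17 16  8]
 [20 22 19 56 67 67 67 67 68 66 67 65 12 17  7 16]
 [23 20 17 53 66 65 69 66 65 66 65 67 17 15 18 10]
 [22 19 16 52 71 67 68 65 65 66 66 61 16 15 15 11]
 [22 21 23 49 70 67 68 65 68 68 64 61 13 11  9 11]
 [23 22 22 53 67 63 64 63 67 63 66 60  9  3 18  7]
 [18 21 17 28 38 39 38 33 35 37 34 27  9 11 14 13]
 [18 21 23 16 15 22 17  8 11  9 14 10 14 10 11  6]
 [21 20 23 16 20 19 24 19  9  6 11 12 10 14 15 12]
 [18 17 18 16 14 19 20 10 12  7  9 12 20 11  8 12]
 [21 14 18 19 20 21 20 15  8  8 12 15 11 11  8 19]
 [18 20 25 20 19 22 23 12  8 14 11 13 15  4 11 15]]
changed px box [    0   109   155   275 21322]
changed px box [373 206  13  12  41]
changed px box [ 75 235  28   5  48]
changed px box [ 81 258  35  10 134]
changed px box [ 88 282  19   9  69]
changed px box [106 282  17   9  50]
changed px box [ 91 294  16   4  31]
changed px box [105 324  19   9  53]
changed px box [123 330  11   6  28]
changed px box [  0 377  18   7  71]
changed px box [184 377  13   7  53]
changed px box [136 378  17   6  30]
```

The pusher stands upright on the mat exactly where predicted. The top view has changed only at the stand and around the arm and its shadow.

```bash
python3 -c "
from bench import ctrl
print(ctrl.close_job())"
```

```text
the job is handed in; nothing more can be done
None
```

I pressed the bar, round and cross keys in that order, each to its stop (about 22 N at most) and let up again; the pusher now stands free and upright on the mat, nothing else looks disturbed, and the job was handed in at about 35 s.

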